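# Set the hold-down of the moulding jig

### The job

The cutter on the moulding jig is still switched on: turn the dial on its speed control box fully anticlockwise to the off stop. Then turn the brass thumbscrew on the jig's bridge clockwise until it seats, back it off a quarter turn so that the moulding can just slide, and finish while still gripping the thumbscrew, holding it at that setting without letting go. Leave the tools and other things lying on the bench where they are.

Things in the scene. Friction and masses are not known exactly. Their poses are not given: they have to be found in the camera images.
- control: Speed control box of the cutter, a grey painted box 150 x 130 mm and 76 mm high with a black dial on top; fixed to the bench. Origin at the centre of its underside. The dial's axis stands 20 mm from the middle of the top towards the box's -x.
- dial_grip (a point): Point to grip the dial: on its vertical axis, 113 mm above the bench. Black plastic disc 44 mm across, on it an upright grip bar 42 mm long, 14 mm thick, reaching from 90 to 120 mm above the bench; below the disc a round steel plate 68 mm across, its top 82 mm above the bench. The point turns with the dial; its x axis runs along the grip bar, z up.
- dial (a joint): Angle of the dial in rad: 0 at the off stop (fully anticlockwise seen from above), growing clockwise to 2.6. Starts between 0.7 and 1.4. About 0.05 N m of friction; it stays where it is left; at 0 it meets a firm stop. At 0 the bar lies along the box's x.
- jig: Moulding jig, fixed: plywood board 170 x 260 x 18 mm, on it a pale carved moulding 290 mm long (along y), a fence on its +x side, a dark steel bridge 152 mm (x) by 36 mm (y) across its middle, top 94 mm above the bench, and behind the fence a grey cutter motor, top 99 mm, centred 85 mm from the bridge towards +y. Origin: centre of the board's underside, straight below the thumbscrew.
- screw_grip (a point): Point to grip the thumbscrew: on its vertical axis, 132 mm above the bench. Brass, T-shaped head: an upright flat bar 46 mm long, 14 mm thick and 30 mm high, reaching from 112 to 142 mm above the bench (18 mm of free height between bar and bridge), on a neck 12 mm across with a collar 22 mm across. The point turns with the screw; its x axis runs along the bar, z up.
- screw (a joint): Angle of the thumbscrew in rad, growing clockwise seen from above (screwing down). It seats against a firm stop at 2.4; starts between 0.95 and 1.6. A quarter turn back from the seat is 0.83. Friction about 0.12 N m; it stays where it is left; its height does not change as it turns. At 0 the bar lies along the jig's x.
- gouge: Bystander: carving gouge lying flat, about 220 mm long and 26 mm high, wooden handle. Origin under its middle.
- wax: Bystander: round jar 72 mm across and 60 mm high with a steel lid. Origin at the centre of its underside.
- mallet: Bystander: round wooden carver's mallet standing on its head, 88 mm across, 230 mm high. Origin at the centre of its underside.
- stone: Bystander: sharpening stone 150 x 50 x 25 mm lying flat. Origin at the centre of its underside.
Things that resemble listed ones, but are neither listed nor needed, are in the scene too. What is meant by the control is not blue, and is the larger of those in its own colour.

How it is judged (in metres and radians):
On the way, in this order (a step that is already met when the one before it is completed fails the run):
1. the dial is at its off stop (within 0.08 rad) (value of joint dial below 0.08 rad), for 0.2 s.
2. the thumbscrew is seated with the dial still off (value of joint screw above 2.32 rad and value of joint dial below 0.1 rad), for 0.2 s.
At the end, for the whole second after the job is handed in: The dial is within 0.1 rad of its off stop; the thumbscrew, after having seated (within 0.08 rad of its stop), stands a quarter turn back from the seat, within 15 degrees, at rest and gripped by the fingers (more than 8 N of contact force); the four bystanders are within 30 mm of where they were (value of joint screw between 0.569 and 1.089 rad and velocity of joint screw between -0.1 and 0.1 rad/s and contact force between the fingers and screw above 8 N and value of joint dial below 0.1 rad and distance of each of gouge, wax, mallet, stone from where it was at the start of the episode below 0.03 m); the arm keeps its last pose, push and grip.
It fails at once if a bystander on the bench is pushed away by more than 30 mm or tipped (distance of any of gouge, wax, mallet, stone from where it was at the start of the episode above 0.03 m or angle between any of gouge, wax, mallet, stone's own z axis and vertical above 0.4 rad).
It also fails if it takes over 51 s, if anything falls off the work surface, if the arm or the gripper's body presses on something with over 40 N, if the wrist force passes 120 N, or if a joint passes its speed limit or range.

### The arm

A 6-joint arm with a two-finger parallel gripper is mounted at the origin on the work surface. World frame = base frame: x ahead of the robot, y to its left, z up, the work surface at z = 0. Lengths are in m, angles in degrees, forces in N, time in s.
With the tool pointing down it reaches from about 0.4 to 0.825 m from the base axis. Payload 7 kg.
Tool frame: the origin (TCP) lies midway between the tips of the shut fingers; the grasp point (between the pads) lies 19 mm behind it; z points along the fingers, y is the line along which they close (so a half turn about z gives the same grasp; the last joint's range is limited). The gripper opens to 88 mm and grips with 3 to 60 N. Pads are 19 mm wide; open, the fingers measure 130 mm over their backs; the gripper's body (78 mm by 193 mm) begins 47 mm behind the grasp point.
Start: joints at [-49.326, 20.546, 0.682, 0, -70.136, -16.507], TCP at [0.276, -0.616, 0.227] pointing down, gripper open.
Joint ranges: [-176.03, 176.03], [-82.01, 121.73], [-58.28, 71.71], [-173.87, 95.51], [-174.79, -0.11], [-173.66, 173.66]. Speed limits (degrees/s): [136.94, 136.94, 172.46, 180, 180, 180].

### API

Orientations are given as [roll, pitch, yaw] about the fixed x, y, z axes, in that order (R = Rz(yaw) Ry(pitch) Rx(roll)).
In Python, from plant import ctrl gives the robot as it stands. The module is installed in compiled form; this text tells all that it offers.
- The arm moves only by the tool play_rows, never from a script. Its argument "commands" is a list that holds one entry, the list of rows, each a list of 7 numbers: the turn, a rotation vector about the tool's x, y, z in rad, then the shift along the tool's x, y, z in cm, then the finger opening in cm, from 0 to 8.76. In form: [[[ax, ay, az, x, y, z, grip], ...]]. A call has 1 to 8 rows; each row is the pose to reach, as a shift and turn from the pose commanded when the call began, along the tool's axes at that moment; what a row does not reach only later rows make up. A row lasts 1/12 s, in which the tool goes at most 41.7 mm and 7.16 degrees, less where a joint would pass 70% of its speed; a pose out of reach is approached as far as the arm can. A call with a gripper value outside its range is refused whole. The fingers move at their own pace and stop on an object; the grip force is fixed at half the most. Time passes only in rows, so rows that repeat a pose let the fingers close. It gives the time, the measured TCP pose, the force, the opening and the grip force at its end, in the units of the state.
- ctrl.get_obs(): the state, without advancing time (a new reading comes with each control period).
- ctrl.snapshot(name): name is "scene" or "top" or "wrist"; returns a dict with "color" (420x560x3 uint8, red, green, blue), "camera_matrix" (3x3 intrinsics, pixels), "k1" (the pictures are not rectified: a ray, as slopes to the right and down, at radius r is drawn at 1 + k1 r^2 times it, then the intrinsics apply), "origin" and "rotation" of the camera in the world; the wrist camera has in their place "hand_eye" (4x4, takes a point from camera to tool coordinates, whose origin is the TCP and whose axes are the flange's). Camera axes: x right, y down, z forward; pixel columns grow to the right and rows downward; lengths in m; the calibration is good to about 2 mm. A picture is of the moment at which its call begins: read the wrist's pose just before it. There is no depth.
- ctrl.close_job(): hands the job in; it is judged then, once.
Trained networks look in a picture, given as the dict that the camera call returned (one of the last four; its "shot" number tells which), for a name from the list of things; names that differ only in an ending like _2 or _b are one class to them, and where a whole thing is asked for, a point or a joint stands for the part that bears it (a point fixed in the world has none). Each returns a list of dicts, best first, with "conf" (0 to 1); they miss things now and then, are a little off and sometimes report something else, mostly with a low value. They report only what shows in the picture. A call takes as long as a camera call. They do not tell look-alikes from the thing itself.
- ctrl.find_in(picture, name): "bbox" ([left, top, width, height] in pixels, round what is visible of it).
The state is a dict: "clock": time; "joint_pos": joint angles; "qvel": joint speeds; "tau": joint torques, N m; "tool_pos": TCP position; "orientation": TCP orientation; "force": force on the tool from outside, world axes, zero at the start; "moment": the same for the moment, N m; "opening": finger opening in m; "gripper_force": force on a finger pad.
Only numpy, scipy, OpenCV 4.12 (cv2) and the standard library are available. Lean on these libraries where they do the work, as an engineer would, in place of code of your own. Each camera call takes 0.05 s, during which the arm holds its last target. There are 200 camera calls.

## Working session

There is one attempt and no reset: what is moved stays moved. The work goes in short steps, Python scripts to look and compute and a tool call to move; the robot and the scene stay as the last step left them, time stands still between calls to the robot, and variables do not carry over. Pictures are saved under pics/ and viewed, at most 10 in all, crops included, and the job is handed in when it is done.

Besides the shell and the picture viewer there is one more tool, called after "Request:" as name(argument=value, ...) on one line, values as JSON. play_rows: Moves the arm, as the interface text tells. Its arguments: {"type":"object","properties":{"commands":{"type":"array","items":{"type":"array","items":{"type":"array","items":{"type":"number"}}}}},"required":["commands"]}

```bash
mkdir -p pics
cat > h.py <<'E'
import numpy as np, cv2
from scipy.spatial.transform import Rotation as R
from plant import ctrl
def ray(p,uv):
    K=p["camera_matrix"];k=p["k1"]
    d=np.array([(uv[0]-K[0][2])/K[0][0],(uv[1]-K[1][2])/K[1][1]]);s=d.copy()
    for _ in range(20): s=d/(1+k*(s@s))
    return np.r_[s,1]
def cam(p):
    if "hand_eye" in p:
        o=p["obs"];T=np.eye(4);T[:3,:3]=R.from_euler('xyz',o["orientation"],degrees=True).as_matrix();T[:3,3]=o["tool_pos"]
        M=T@np.array(p["hand_eye"]);return M[:3,3],M[:3,:3]
    return np.array(p["origin"]),np.array(p["rotation"])
def world(p,uv,z):
    o,r=cam(p);d=r@ray(p,uv);return o+d*(z-o[2])/d[2]
def pix(p,X):
    o,r=cam(p);c=r.T@(np.array(X)-o);s=c[:2]/c[2];s=s*(1+p["k1"]*(s@s));K=p["camera_matrix"]
    return np.array([K[0][0]*s[0]+K[0][2],K[1][1]*s[1]+K[1][2]])
def snap(n,save=None):
    o=ctrl.get_obs();p=ctrl.snapshot(n);p["obs"]=o
    if save: cv2.imwrite("pics/"+save+".png",cv2.cvtColor(p["color"],cv2.COLOR_RGB2BGR))
    return p
E
python3 - <<'E'
from h import *
a=snap("top","top0")
zs=dict(control=.076,dial_grip=.113,jig=.094,screw_grip=.132,gouge=.02,wax=.06,mallet=.2,stone=.025)
for n,z in zs.items():
    for d in ctrl.find_in(a,n)[:4]:
        b=d["bbox"];print(n,np.round(d["conf"],2),np.round(b),world(a,(b[0]+b[2]/2,b[1]+b[3]/2),z).round(3))
b=snap("scene","scene0")
v=np.hstack([a["color"],b["color"]]);
print(ctrl.get_obs(), a["origin"],a["rotation"])
E
```

```text
Traceback (most recent call last):
  File "h.py", line 15, in world
    o,r=cam(p);d=r@ray(p,uv);return o+d*(z-o[2])/d[2]
                                                 ~^^^
IndexError: invalid index to scalar variable.
```

View pics/top0.png

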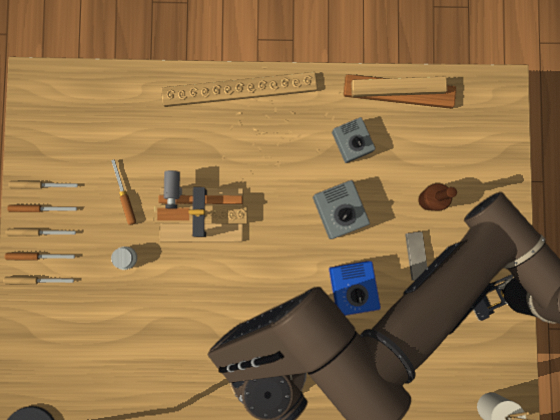

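The top view shows three control boxes: large grey (341,208), small grey (353,140) and blue (356,287). The large grey one fits, being not blue and the larger of the two greys. The jig's bridge is at (199,212), with the mallet at (437,197) and the stone at (417,255).

Run:
```python
from h import *
a=snap("top");print(a["rotation"],a["origin"],a["camera_matrix"],a["k1"],ctrl.get_obs()["orientation"],ctrl.get_obs())
p=snap("wrist");print(p["hand_eye"])
```

```text
[-175.16419932   -1.0625058   -89.4734712 ] [0.36514925 0.0063755  1.74260835] [[543.34181008   0.         275.97569264]
 [  0.         543.34181008 208.90071051]
 [  0.           0.           1.        ]] 0.030556896766636886 [ 1.79926936e+02 -7.14797533e-03 -1.55836828e+02] {'clock': 0.15, 'joint_pos': array([-4.93254906e+01,  2.05812309e+01,  6.45309975e-01, -1.47920014e-02,
       -7.01361622e+01, -1.65063073e+01]), 'qvel': array([-0.06664483, -0.12948592,  0.14645424,  0.14147938, -0.05697727,
        0.02281843]), 'tau': array([-1.28888601e-03, -5.83275962e+01,  2.93289649e+01,  7.00113416e+00,
        8.78950814e-03, -1.26580053e-04]), 'tool_pos': array([ 0.27616908, -0.61550405,  0.22584226]), 'orientation': array([ 1.79926936e+02, -7.14797533e-03, -1.55836828e+02]), 'force': array([ 0.30370342, -0.68680568,  0.55423855]), 'moment': array([-0.02253022, -0.03085774, -0.03360828]), 'gripper_force': 0.0, 'opening': 0.08771620613318235}
[[ 8.50354170e-04 -9.51246632e-01 -3.08430093e-01  8.43908328e-02]
 [ 9.99999587e-01  7.10402948e-04  5.66045311e-04 -1.82545635e-03]
 [-3.19339048e-04 -3.08430448e-01  9.51246843e-01 -1.57189354e-01]
 [ 0.00000000e+00  0.00000000e+00  0.00000000e+00  1.00000000e+00]]
```

```bash
sed -i 's/return np.array(p\["origin"\]),np.array(p\["rotation"\])/return np.array(p["origin"]),R.from_euler("xyz",p["rotation"],degrees=True).as_matrix()/' h.py
python3 - <<'E'
from h import *
a=snap("top")
zs=dict(control=.076,dial_grip=.1,jig=.05,screw_grip=.132,gouge=.02,wax=.06,mallet=.15,stone=.025)
for n,z in zs.items():
    for d in ctrl.find_in(a,n)[:4]:
        b=d["bbox"];print(n,np.round(d["conf"],2),np.round(b),world(a,(b[0]+b[2]/2,b[1]+b[3]/2),z).round(3))
c=a["color"][150:270,140:380]
b=snap("scene","scene0")
c=cv2.resize(c,None,fx=3.2,fy=3.2,interpolation=cv2.INTER_CUBIC)
cv2.imwrite("pics/crop.png",c[:,:,::-1])
E
```

```text
control 0.83 [312. 178.  57.  61.] [ 0.512 -0.221  0.076]
control 0.72 [328. 261.  54.  53.] [ 0.269 -0.265  0.076]
control 0.65 [333. 117.  45.  45.] [ 0.727 -0.269  0.076]
dial_grip 0.59 [349. 286.  18.  20.] [ 0.246 -0.269  0.1  ]
dial_grip 0.54 [340. 207.  15.  16.] [ 0.489 -0.239  0.1  ]
dial_grip 0.42 [350. 138.  16.   5.] [ 0.717 -0.272  0.1  ]
jig 0.75 [156. 171.  92.  72.] [0.514 0.207 0.05 ]
jig 0.64 [339. 207.  17.  15.] [ 0.492 -0.247  0.05 ]
screw_grip 0.42 [190. 212.  15.   3.] [0.486 0.211 0.132]
gouge 0.94 [110. 162.  28.  64.] [0.554 0.459 0.02 ]
gouge 0.39 [114. 244.  26.  25.] [0.356 0.44  0.02 ]
wax 0.91 [115. 246.  24.  23.] [0.352 0.431 0.06 ]
mallet 0.66 [420. 182.  33.  29.] [ 0.543 -0.496  0.15 ]
stone 0.98 [405. 230.  25.  51.] [ 0.367 -0.473  0.025]
```

View pics/crop.png

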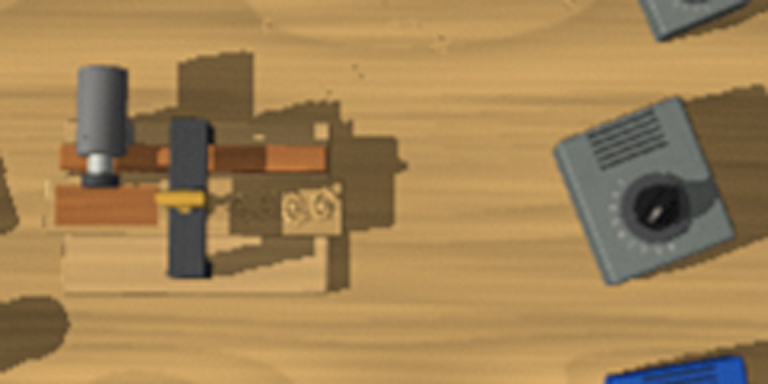

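View pics/scene0.png

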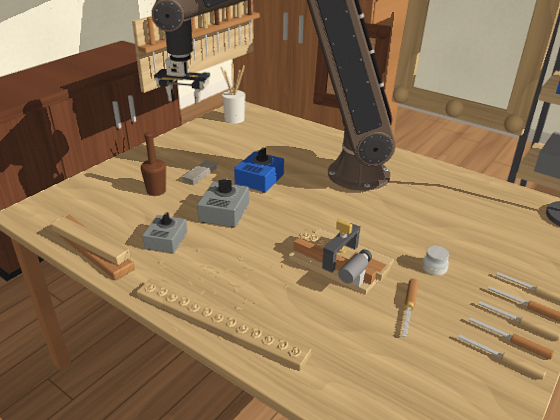

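The enlarged crop confirms the large grey box, with its dial at top-image pixel (345,214) and the bar pointing up and to the right. The thumbscrew bar is at about (197,212), lying nearly along world y. Next I'll hover over the dial.

```bash
cat >> h.py <<'E'
def go(xyz,yaw):
    """shift(cm)/turn in tool frame to reach xyz with tool down at yaw"""
    o=ctrl.get_obs();A=R.from_euler('xyz',o["orientation"],degrees=True)
    B=R.from_euler('xyz',[180,0,yaw],degrees=True)
    print("rows:",(A.inv()*B).as_rotvec().round(4),(A.inv().apply(np.array(xyz)-o["tool_pos"])*100).round(2))
E
python3 - <<'E'
from h import *
a=snap("top")
print(world(a,(345.3,214.5),.1),world(a,(196.5,212.5),.142))
X=world(a,(345.3,214.5),.1)
go([X[0],X[1],.225],137)
E
```

```text
[ 0.48961234 -0.23356584  0.1       ] [0.48769657 0.21194449 0.142     ]
rows: [-0.      0.      1.1723] [-35.11  26.14   0.16]
```

Request:
play_rows(commands=[[[0,0,0.6,-17.5,13,0,8.7],[0,0,1.17,-35.1,26.1,0,8.7],[0,0,1.17,-35.1,26.1,0,8.7],[0,0,1.17,-35.1,26.1,0,8.7],[0,0,1.17,-35.1,26.1,0,8.7],[0,0,1.17,-35.1,26.1,0,8.7],[0,0,1.17,-35.1,26.1,0,8.7],[0,0,1.17,-35.1,26.1,0,8.7]]])

```text
clock: 1.42
tool_pos: [0.4285, -0.344, 0.227]
orientation: [180.0, 0.0, 150.6]
force: [-0.3, -0.4, -0.8]
opening: 0.0872
gripper_force: 0.0
```

Request:
play_rows(commands=[[[0,0,0.12,0,4,0,8.7],[0,0,0.237,0.1,8,0,8.7],[0,0,0.237,0.1,12.6,0,8.7],[0,0,0.237,0.1,12.6,0,8.7],[0,0,0.237,0.1,12.6,0,8.7],[0,0,0.237,0.1,12.6,0,8.7]]])

```text
clock: 1.92
tool_pos: [0.4885, -0.2344, 0.2267]
orientation: [180.0, 0.0, 137.5]
force: [-1.0, -0.6, -0.3]
opening: 0.0871
gripper_force: 0.0
```

Run:
```python
from h import *
p=snap("wrist","w1")
print(p["obs"]["tool_pos"],p["obs"]["orientation"])
for n in("dial_grip","control"): print(n,ctrl.find_in(p,n)[:2])
print(pix(p,[.4896,-.2336,.12]))
```

```text
[ 0.48850223 -0.23436288  0.22673641] [1.79997748e+02 8.49113137e-03 1.37519981e+02]
dial_grip [{'bbox': [0.0, 1.2, 53.9, 28.5], 'conf': 0.7}, {'bbox': [249.1, 173.0, 52.8, 61.2], 'conf': 0.67}]
control [{'bbox': [0.0, 2.1, 188.9, 135.7], 'conf': 0.72}, {'bbox': [329.6, 293.5, 70.7, 84.6], 'conf': 0.71}]
[274.10300656 207.69825868]
```

View pics/w1.png

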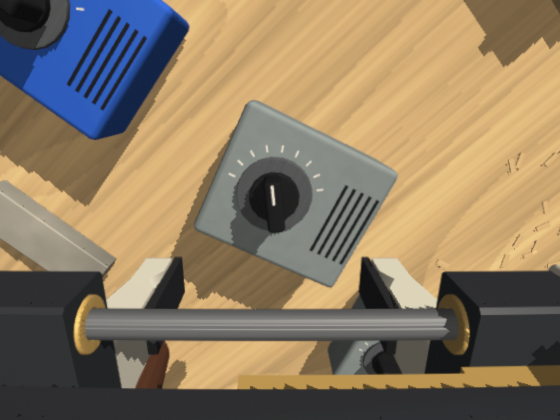

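Run:
```python
from h import *
p=snap("wrist")
X=world(p,(274.5,194),.082);print(X)
print("box corners->",[world(p,c,.076).round(3) for c in((253,100),(397,176),(332,286),(195,226))])
C=[world(p,c,.076)[:2] for c in((253,100),(397,176),(332,286),(195,226))]
e=(C[1]-C[0]+C[2]-C[3])/2; print("yaw box",np.degrees(np.arctan2(e[1],e[0])),np.linalg.norm(e)); c=np.mean(C,0);print("axis from box",c-.02*e/np.linalg.norm(e))
im=p["color"][140:250,220:330].copy()
S=5
im=cv2.resize(im,None,fx=S,fy=S,interpolation=cv2.INTER_CUBIC)
yaw=np.radians(-43)
for yawd,col in((-35,(255,0,0)),(-43,(0,255,0)),(-51,(255,255,0))):
    t=np.radians(yawd);u=np.array([np.cos(t),np.sin(t)])*.021;w=np.array([-u[1],u[0]])/3
    q=[((pix(p,np.r_[X[:2]+s*u+r*w,.12])-[220,140])*S) for s,r in((-1,-1),(1,-1),(1,1),(-1,1))]
    cv2.polylines(im,[np.int32(q)],True,col,1)
cv2.imwrite("pics/w1c.png",im[:,:,::-1])
```

```text
[ 0.4887221  -0.23412865  0.082     ]
box corners-> [array([ 0.419, -0.194,  0.076]), array([ 0.551, -0.145,  0.076]), array([ 0.596, -0.257,  0.076]), array([ 0.463, -0.31 ,  0.076])]
yaw box 21.09012235731783 0.14219651390021654
axis from box [ 0.48852012 -0.23338889]
```

View pics/w1c.png

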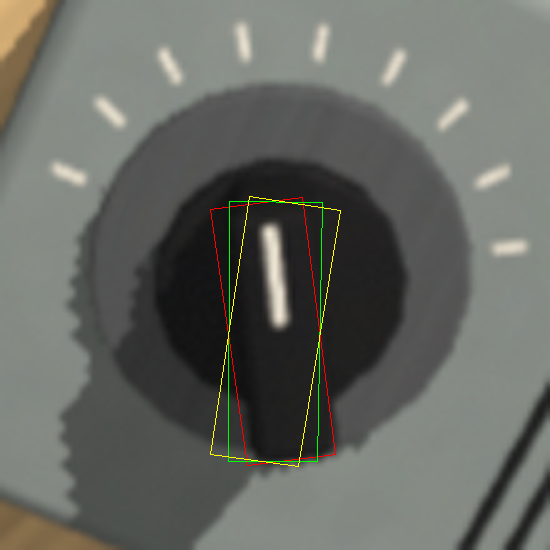

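The overlay shows the dial bar matching the red outline, about yaw -36°, with the axis at (0.4887, -0.2341). I'll descend and grip.

Request:
play_rows(commands=[[[0,0,-0.11,0,0,4,8.7],[0,0,-0.11,0,0,8,8.7],[0,0,-0.11,0,0,11,8.7],[0,0,-0.11,0,0,13,8.7],[0,0,-0.11,0,0,13,8.7],[0,0,-0.11,0,0,13,8.7],[0,0,-0.11,0,0,13,0.5],[0,0,-0.11,0,0,13,0.5]]])

```text
clock: 2.78
tool_pos: [0.4894, -0.2356, 0.0985]
orientation: [179.9, 0.2, 143.7]
force: [-0.2, -0.1, 0.0]
opening: 0.0786
gripper_force: 0.0
```

Request:
play_rows(commands=[[[0,0,0,0,0,0,0.5],[0,0,0,0,0,0,0.5],[0,0,0,0,0,0,0.5],[0,0,0,0,0,0,0.5],[0,0,0,0,0,0,0.5],[0,0,0,0,0,0,0.5]]])

```text
clock: 3.28
tool_pos: [0.4882, -0.235, 0.0967]
orientation: [180.0, 0.0, 143.7]
force: [0.8, 0.4, 0.5]
opening: 0.0392
gripper_force: 0.0
```

Request:
play_rows(commands=[[[0,0,0,0,0,0,0.5],[0,0,0,0,0,0,0.5],[0,0,0,0,0,0,0.5],[0,0,0,0,0,0,0.5],[0,0,0,0,0,0,0.5],[0,0,0,0,0,0,0.5],[0,0,0,0,0,0,0.5]]])

```text
clock: 3.87
tool_pos: [0.4898, -0.2331, 0.0966]
orientation: [179.8, 0.1, 143.7]
force: [3.2, 13.8, 0.7]
opening: 0.014
gripper_force: 30.0
```

Request:
play_rows(commands=[[[0,0,0,0,0.2,0,0.5],[0,0,-0.1,0,0.2,0,0.5],[0,0,-0.2,0,0.2,0,0.5],[0,0,-0.3,0,0.2,0,0.5],[0,0,-0.4,0,0.2,0,0.5],[0,0,-0.5,0,0.2,0,0.5],[0,0,-0.6,0,0.2,0,0.5],[0,0,-0.7,0,0.2,0,0.5]]])

```text
clock: 4.53
tool_pos: [0.4898, -0.2329, 0.0966]
orientation: [180.0, 0.0, -175.9]
force: [1.6, 4.2, -1.5]
opening: 0.014
gripper_force: 30.0
```

Request:
play_rows(commands=[[[0,0,-0.1,0,0,0,0.5],[0,0,-0.17,0,0,0,0.5],[0,0,-0.22,0,0,0,0.5],[0,0,-0.26,0,0,0,0.5],[0,0,-0.3,0,0,0,0.5],[0,0,-0.3,0,0,0,0.5]]])

```text
clock: 5.03
tool_pos: [0.4898, -0.2329, 0.0966]
orientation: [180.0, 0.0, -158.9]
force: [2.0, 4.6, -0.3]
opening: 0.0136
gripper_force: 30.0
```

```bash
python3 -c "
from h import *
o=ctrl.get_obs();print(o['orientation'],o['moment'],o['force'],o['tool_pos'],o['joint_pos'])"
```

```text
[ 1.79988534e+02  4.71967756e-02 -1.58907126e+02] [ 1.62565988 -0.65284992  0.04719923] [ 1.97497224  4.62814633 -0.31247272] [ 0.48981078 -0.2329385   0.0965848 ] [-4.74796716e+00  1.52041230e+01 -2.58719816e+01 -4.10022321e-02
 -4.88864230e+01 -6.41322031e+01]
```

Request:
play_rows(commands=[[[0,0,-0.03,0,0,0,0.5],[0,0,-0.06,0,0,0,0.5],[0,0,-0.08,0,0,0,0.5],[0,0,-0.08,0,0,0,0.5]]])

```text
clock: 5.37
tool_pos: [0.4898, -0.233, 0.0966]
orientation: [180.0, 0.1, -154.5]
force: [2.3, 5.0, 0.5]
opening: 0.0144
gripper_force: 31.6
```

```bash
python3 -c "
from h import *
o=ctrl.get_obs();print(o['orientation'],o['moment'],o['force'],o['tool_pos'])"
```

```text
[ 1.79988541e+02  6.93567289e-02 -1.54489002e+02] [ 1.89535871 -0.75562402 -0.83053307] [2.30910801 4.98394647 0.54611963] [ 0.48983395 -0.23296971  0.09663987]
```

Firm stop reached (moment about -0.83 N m). I'll hold, open and rise.

Request:
play_rows(commands=[[[0,0,0,0,0,0,0.5],[0,0,0,0,0,0,0.5],[0,0,0,0,0,0,8.7],[0,0,0,0,0,0,8.7],[0,0,0,0,0,0,8.7],[0,0,0,0,0,0,8.7],[0,0,0,0,0,0,8.7],[0,0,0,0,0,0,8.7]]])

```text
clock: 6.03
tool_pos: [0.4893, -0.2335, 0.0966]
orientation: [-180.0, -0.0, -154.4]
force: [0.0, 0.3, -0.2]
opening: 0.0487
gripper_force: 0.0
```

Request:
play_rows(commands=[[[0,0,0,0,0,-2,8.7],[0,0,0,0,0,-6,8.7],[0,0,0,0,0,-10,8.7],[0,0,0,0,0,-14,8.7],[0,0,0,0,0,-16,8.7],[0,0,0,0,0,-16,8.7]]])

```text
clock: 6.53
tool_pos: [0.4917, -0.2343, 0.2626]
orientation: [-179.6, 0.4, -154.4]
force: [1.2, 0.1, 0.5]
opening: 0.0851
gripper_force: 0.0
```

Run:
```python
from h import *
p=snap("wrist","w2")
o=p["obs"];print(o["tool_pos"],o["orientation"],o["force"],o["opening"])
X=[.4894,-.2336]
c=pix(p,np.r_[X,.11]).astype(int);print(c)
im=p["color"][max(c[1]-70,0):c[1]+70,c[0]-70:c[0]+70]
cv2.imwrite("pics/w2c.png",cv2.resize(im,None,fx=3,fy=3,interpolation=cv2.INTER_CUBIC)[:,:,::-1])
go([.488,.212,.25],-80)
```

```text
[ 0.49173428 -0.23432001  0.26262169] [-179.64462205    0.39519737 -154.39409202] [1.16138227 0.07156585 0.45114348] 0.0851330527733565
[276 190]
rows: [-0.0057  0.0018 -1.2989] [-19.    40.32   0.92]
```

View pics/w2c.png

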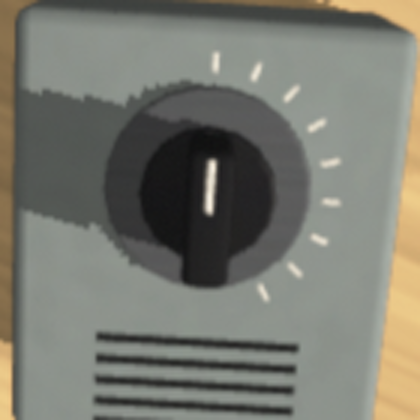

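The dial bar now points along the box's x at the first tick, which is off. Moving to the thumbscrew.

Request:
play_rows(commands=[[[0,0,-0.16,-1.7,3.5,0,8.7],[0,0,-0.3,-3.4,7.2,0,8.7],[0,0,-0.42,-5.1,10.8,0,8.7],[0,0,-0.54,-6.8,14.4,0,8.7],[0,0,-0.66,-8.5,18,0,8.7],[0,0,-0.78,-10.2,21.6,0,8.7],[0,0,-0.9,-11.9,25.2,0,8.7],[0,0,-1.0,-13.6,28.8,0,8.7]]])

```text
clock: 7.25
tool_pos: [0.4867, 0.0867, 0.2557]
orientation: [179.9, -0.0, -96.8]
force: [1.0, -0.9, -0.1]
opening: 0.0871
gripper_force: 0.0
```

Run:
```python
from h import *
o=ctrl.get_obs();print(o["tool_pos"],o["orientation"])
go([.488,.212,.25],-80)
```

```text
[0.48667654 0.08674016 0.25570854] [ 1.79931672e+02 -3.88169562e-02 -9.67795279e+01]
rows: [ 0.0013 -0.0005 -0.2929] [-12.45   1.35   0.56]
```

Request:
play_rows(commands=[[[0,0,-0.12,-4,0.4,0.2,8.7],[0,0,-0.2,-8,0.9,0.4,8.7],[0,0,-0.27,-11,1.2,0.5,8.7],[0,0,-0.27,-12.2,1.3,0.5,8.7],[0,0,-0.27,-12.2,1.3,0.5,8.7],[0,0,-0.27,-12.2,1.3,0.5,8.7]]])

```text
clock: 7.75
tool_pos: [0.4894, 0.2078, 0.2504]
orientation: [179.9, -0.1, -81.6]
force: [0.4, -0.7, -0.4]
opening: 0.0874
gripper_force: 0.0
```

Run:
```python
from h import *
p=snap("wrist")
o=p["obs"];print(o["tool_pos"],o["orientation"])
d=ctrl.find_in(p,"screw_grip");print(d[:2])
X=[.488,.212]
c0=pix(p,np.r_[X,.14]);print(c0)
im=cv2.resize(p["color"],None,fx=3,fy=3,interpolation=cv2.INTER_CUBIC)
for yawd,col in((-75,(255,0,0)),(-85,(0,255,0)),(-95,(255,0,255))):
    t=np.radians(yawd);u=np.array([np.cos(t),np.sin(t)])*.023;w=np.array([-u[1],u[0]])*7/23
    q=[pix(p,np.r_[X+s*u+r*w,.142])*3 for s,r in((-1,-1),(1,-1),(1,1),(-1,1))]
    cv2.polylines(im,[np.int32(q)],True,col,1)
x,y=np.maximum((c0*3-[300,250]).astype(int),0);print("crop origin",x,y)
cv2.imwrite("pics/w3c.png",im[y:y+500,x:x+600,::-1])
```

```text
[0.48939658 0.20776291 0.25038197] [ 1.79880370e+02 -7.59886869e-02 -8.16429509e+01]
[{'bbox': [256.0, 179.5, 23.4, 61.2], 'conf': 0.58}]
[272.11761995 215.34403449]
crop origin 516 396
```

View pics/w3c.png

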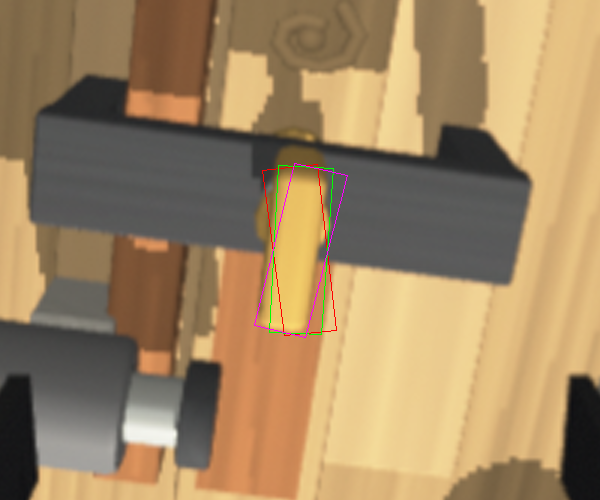

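The crop shows the screw bar at about yaw -88°, near the predicted spot and 1 to 2 mm towards +x, so the screw is at about 1.54 rad. I'll descend and grip.

Request:
play_rows(commands=[[[0,0,0.105,-0.3,0,3,8.7],[0,0,0.105,-0.3,0,7,8.7],[0,0,0.105,-0.3,0,11,8.7],[0,0,0.105,-0.3,0,13.6,8.7],[0,0,0.105,-0.3,0,13.6,8.7],[0,0,0.105,-0.3,0,13.6,8.7],[0,0,0.105,-0.3,0,13.6,0.5],[0,0,0.105,-0.3,0,13.6,0.5]]])

```text
clock: 8.52
tool_pos: [0.4909, 0.2113, 0.118]
orientation: [-179.8, 0.1, -87.7]
force: [0.1, 0.5, 0.3]
opening: 0.0789
gripper_force: 0.0
```

Request:
play_rows(commands=[[[0,0,0,0,0,0,0.5],[0,0,0,0,0,0,0.5],[0,0,0,0,0,0,0.5],[0,0,0,0,0,0,0.5],[0,0,0,0,0,0,0.5],[0,0,0,0,0,0,0.5],[0,0,0,0,0,0,0.5],[0,0,0,0,0,0,0.5]]])

```text
clock: 9.18
tool_pos: [0.4895, 0.2107, 0.1155]
orientation: [180.0, -0.0, -87.7]
force: [-0.7, 0.2, 0.6]
opening: 0.0259
gripper_force: 0.0
```

Request:
play_rows(commands=[[[0,0,0,0,0,0,0.5],[0,0,0,0,0,0,0.5],[0,0,0,0,0,0,0.5],[0,0,0,0,0,0,0.5],[0,0,0,0,0,0,0.5],[0,0,0,0,0,0,0.5]]])

```text
clock: 9.68
tool_pos: [0.4903, 0.2108, 0.1156]
orientation: [-179.9, 0.0, -87.7]
force: [4.0, -0.8, -3.6]
opening: 0.0139
gripper_force: 29.9
```

Request:
play_rows(commands=[[[0,0,0.1,0,0,0,0.5],[0,0,0.2,0,0,0,0.5],[0,0,0.3,0,0,0,0.5],[0,0,0.4,0,0,0,0.5],[0,0,0.5,0,0,0,0.5],[0,0,0.6,0,0,0,0.5],[0,0,0.7,0,0,0,0.5],[0,0,0.78,0,0,0,0.5]]])

```text
clock: 10.35
tool_pos: [0.4878, 0.2117, 0.1156]
orientation: [179.8, -0.0, -132.7]
force: [-12.2, 7.6, 6.5]
opening: 0.0141
gripper_force: 30.0
```

Request:
play_rows(commands=[[[0,0,0.04,0,0,0,0.5],[0,0,0.08,0,0,0,0.5],[0,0,0.12,0,0,0,0.5],[0,0,0.12,0,0,0,0.5]]])

```text
clock: 10.68
tool_pos: [0.4875, 0.2118, 0.1156]
orientation: [179.8, -0.1, -139.3]
force: [-12.7, 7.0, 6.5]
opening: 0.0142
gripper_force: 30.7
```

```bash
python3 -c "
from h import *
o=ctrl.get_obs();print(o['orientation'],o['moment'],o['force'],o['tool_pos'],o['joint_pos'])"
```

```text
[ 1.79846459e+02 -7.82517335e-02 -1.39323614e+02] [2.76818908 4.63948636 0.69110108] [-12.65692029   6.95290602   6.45206256] [0.48746383 0.21180552 0.11560592] [ 44.51800221  13.0472931  -25.7845124   -0.20319627 -51.23615925
 -93.71440355]
```

Request:
play_rows(commands=[[[0,0,0.03,0,0,0,0.5],[0,0,0.05,0,0,0,0.5],[0,0,0.05,0,0,0,0.5],[0,0,0.05,0,0,0,0.5],[0,0,0.05,0,0,0,0.5]]])

```text
clock: 11.1
tool_pos: [0.4873, 0.2116, 0.1156]
orientation: [179.9, -0.1, -142.0]
force: [-13.0, 6.7, 7.9]
opening: 0.0149
gripper_force: 32.0
```

```bash
python3 -c "
from h import *
o=ctrl.get_obs();print(o['orientation'],o['moment'],o['force'],o['tool_pos'],o['opening'])"
```

```text
[ 1.79859426e+02 -1.08946797e-01 -1.42030630e+02] [2.60725915 4.78539778 0.8763242 ] [-13.01878369   6.69383804   7.88551871] [0.48733114 0.21160914 0.11559906] 0.014860938257021627
```

Seated: torque is rising and the pads are skewing on the bar. Now I'll back off to bar yaw of about -47°.

Request:
play_rows(commands=[[[0,0,-0.1,0,0,0,0.5],[0,0,-0.2,0,0,0,0.5],[0,0,-0.3,0,0,0,0.5],[0,0,-0.4,0,0,0,0.5],[0,0,-0.5,0,0,0,0.5],[0,0,-0.6,0,0,0,0.5],[0,0,-0.7,0,0,0,0.5],[0,0,-0.8,0,0,0,0.5]]])

```text
clock: 11.77
tool_pos: [0.4897, 0.2106, 0.1157]
orientation: [-180.0, -0.0, -96.0]
force: [5.0, -1.9, -2.6]
opening: 0.0138
gripper_force: 30.0
```

Request:
play_rows(commands=[[[0,0,-0.1,0,0,0,0.5],[0,0,-0.2,0,0,0,0.5],[0,0,-0.3,0,0,0,0.5],[0,0,-0.4,0,0,0,0.5],[0,0,-0.5,0,0,0,0.5],[0,0,-0.6,0,0,0,0.5],[0,0,-0.7,0,0,0,0.5],[0,0,-0.8,0,0,0,0.5]]])

```text
clock: 12.43
tool_pos: [0.4926, 0.2115, 0.1157]
orientation: [-179.7, -0.1, -50.1]
force: [18.1, -1.4, -13.4]
opening: 0.0138
gripper_force: 30.0
```

Request:
play_rows(commands=[[[0,0,-0.04,0,0,0,0.5],[0,0,-0.06,0,0,0,0.5],[0,0,-0.07,0,0,0,0.5],[0,0,-0.07,0,0,0,0.5],[0,0,-0.07,0,0,0,0.5],[0,0,-0.07,0,0,0,0.5],[0,0,-0.07,0,0,0,0.5],[0,0,-0.07,0,0,0,0.5]]])

```text
clock: 13.1
tool_pos: [0.4928, 0.2117, 0.1157]
orientation: [-179.7, -0.1, -46.4]
force: [17.4, -1.8, -13.0]
opening: 0.0137
gripper_force: 29.9
```

Run:
```python
from h import *
p=snap("top");o=p["obs"];print(o['orientation'],o['moment'],o['force'],o['tool_pos'],o['opening'],o['gripper_force'],o['qvel'].round(2))
for n,z in dict(gouge=.02,wax=.06,mallet=.15,stone=.025).items():
    for d in ctrl.find_in(p,n)[:1]:
        b=d["bbox"];print(n,round(d["conf"],2),world(p,(b[0]+b[2]/2,b[1]+b[3]/2),z).round(3))
w=snap("wrist")
a=cv2.resize(w["color"],(400,300));b=cv2.resize(p["color"][150:270,300:460],(400,300),interpolation=cv2.INTER_CUBIC)
t=w["color"][150:330,180:420];t=cv2.resize(t,(800,600)[0:2] if 0 else (400,300),interpolation=cv2.INTER_CUBIC)
s=snap("scene")["color"][200:290,270:390];s=cv2.resize(s,(400,300),interpolation=cv2.INTER_CUBIC)
cv2.imwrite("pics/end.png",np.vstack([np.hstack([a,b]),np.hstack([t,s])])[:,:,::-1])
```

```text
[-1.79718816e+02 -1.30989284e-01 -4.64010872e+01] [-0.69290213 -6.36171962 -0.1243158 ] [ 17.39377484  -1.78803197 -13.01004332] [0.49281892 0.21172643 0.1157245 ] 0.013658577505471654 29.938098192214966 [-0.02 -0.01  0.07 -0.01  0.02 -0.01]
gouge 0.53 [0.573 0.466 0.02 ]
wax 0.43 [ 0.497 -0.239  0.06 ]
mallet 0.85 [ 0.547 -0.498  0.15 ]
stone 0.89 [ 0.374 -0.474  0.025]
```

View pics/end.png

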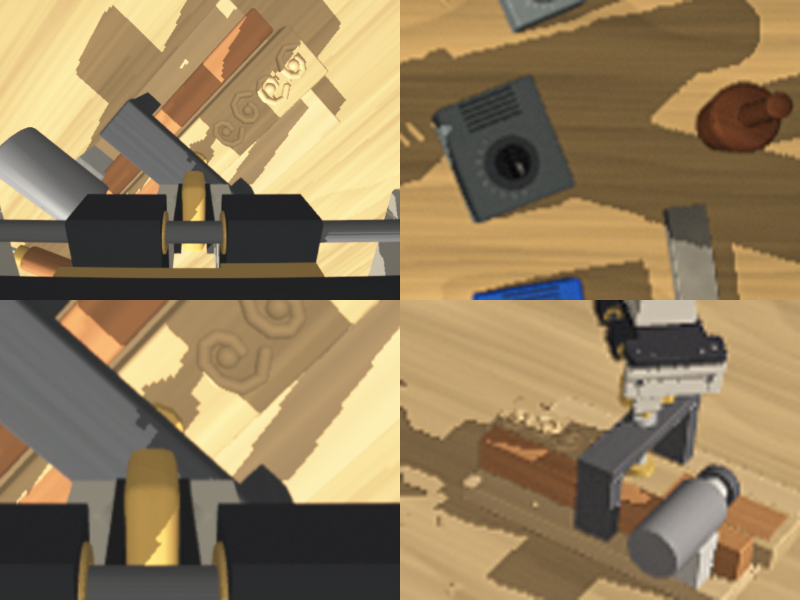

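The bar is gripped flush at yaw -46.4°, so the screw is at about 0.82 rad with a 30 N grip. The dial is still at off and the bystanders are undisturbed (the arm partly hides the gouge and the wax). Handing in.

```bash
python3 -c "
from plant import ctrl
print(ctrl.close_job())"
```

```text
the job is handed in; nothing more can be done
None
```

I handed the job in with the dial turned to its off stop and the thumbscrew seated, backed off to about 0.82 rad (target 0.83) and still gripped at about 30 N; no verdict came back, and the arm partly hid the gouge and wax jar in my last check that nothing on the bench had moved.

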